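Fit the nested lids on the insert tin, then lift off the outer lid

TASK

Put the nested pair of lids on the open blue insert tin: carry both together by the black knob of the clear inner lid, lower them so that the inner lid's two holes go over the tin's brass pins and it rests flush on the rim, set down rather than dropped, and let go of the knob. Then take the red outer lid by its yellow collar and lift it off alone, leaving the inner lid undisturbed on its pins so that the inserts can be inspected through it. Finish while still holding the outer lid level in the air, at least 10 cm above where it sat, and leave the other parts on the shelf alone.

Things in the scene. Friction and masses are not known exactly. Their poses are not given: they have to be found in the camera images.
- tin: Insert tin: open blue steel box, 150 (x) x 110 (y) x 45 mm high, fixed to the shelf, coloured inserts inside. Origin: centre of its underside, z up. Lids fit either way round (half turn). Yaw within 0.5 rad of the robot's axes.
- tin_rim (a point): Centre of the tin's mouth, level with the rim, 45 mm above its underside. Two 6 mm brass locating pins stand at x = +60 and -60 mm, y = 0 from here and rise 14 mm above the rim; their top 4 mm tapers to 2 mm diameter.
- inner_lid: Inner lid: clear plate 150 (x) x 110 (y) x 5 mm, about 200 g, with 10 mm through holes at x = +60 and -60 mm, y = 0. Origin: centre of its underside, z up (on the rim when seated). Ribs on it carry the outer lid 17 mm above the origin. It starts flat on the shelf under the outer lid, yaw within 0.6 rad of the robot's axes.
- knob_top (a point): Centre of the top of the inner lid's rigid black knob, 80 mm above the inner lid's origin. The knob is 26 (x) x 20 (y) mm in section; its upper 34 mm stands clear above the yellow collar when nested. Lifting it lifts both lids, as the outer rests on the inner.
- outer_lid: Outer lid: red cover 161 (x) x 121 (y) mm, about 180 g, loose on the inner lid and lined up with it. Origin: centre of the underside of its 3 mm top, z up; nested, 17 mm above the inner lid's origin. Its skirt hangs 16 mm below the origin round the inner plate with 2.5 mm play.
- collar_top (a point): Centre of the top of the yellow collar on the outer lid, 29 mm above that lid's origin. The collar is 48 (x) x 42 (y) mm outside, 38 x 32 mm inside, 26 mm high from the lid's top face; squeeze it across y (42 mm). The knob passes freely through it and ends 34 mm above it when nested.
- gear: Bystander: orange nylon gear, 54 mm across, 18 mm high, lying flat and loose. Origin at the centre of its underside.
- bracket: Bystander: loose steel stand-up target bracket, 40 x 30 mm foot, 41 mm high. Origin at the centre of its foot's underside.
- pad: Bystander: loose black rubber flipper pad, 50 x 22 x 14 mm. Origin at the centre of its underside.
- clip_bar: Bystander: fixed spring clip bar, 44 x 140 mm, with a green insert standing in it, 73 mm high. Origin at the centre of its underside.
There are look-alikes about, which are no part of the job. Leave any green or purple look-alike of the inner_lid alone.

How it is judged:
By the outcome, as a careful person would: the job done as asked, in the order asked, and still so for the second after the job is handed in, while the arm keeps its last pose, push and grip.
It also fails if it takes over 54 s, if anything falls off the work surface, if the arm or the gripper's body presses on something with over 40 N, if the wrist force passes 120 N, or if a joint passes its speed limit or range.

ROBOT

A 6-joint arm with a two-finger parallel gripper is mounted at the origin on the work surface. World frame = base frame: x ahead of the robot, y to its left, z up, the work surface at z = 0. Lengths are in m, angles in rad, forces in N, time in s.
With the tool pointing down it reaches from about 0.275 to 1 m from the base axis. Payload 8.4 kg.
Tool frame: the origin (TCP) lies on the mounting face of the last link; the fingertips stand 173 mm ahead of it and the grasp point (between the pads) lies 155 mm ahead of it; z points along the fingers, y is the direction in which the jaws open and shut (so a half turn about z gives the same grasp; the last joint's range is limited). The gripper opens to 85 mm and grips with 20 to 120 N. Pads are 22 mm wide; open, the fingers measure 114 mm over their backs; the gripper's body (76 mm by 85 mm) begins 54 mm behind the grasp point. The pads swing forward as they close: fully open they stand 13 mm farther back than shut.
Start: joints at [-1.236, 0.353, 1.633, -0, 1.155, -0.002], TCP at [0.207, -0.59, 0.405] pointing down, gripper open.
Joint ranges: [-2.63, 2.63], [-0.92, 2.1], [0.06, 2.66], [-1.3, 4.44], [0, 2.69], [-3.02, 3.02]. Speed limits (rad/s): [2.22, 2.22, 2.79, 3.14, 3.14, 3.14].

INTERFACE

Orientations are given as a unit quaternion [x, y, z, w].
In Python, from station import bot gives the robot as it stands.
- The arm moves only by the tool apply_moves, never from a script. Its arguments are lists of equal length, an entry for each row: "linear": the shift along the tool's x, y, z in cm, a list of three; "dr": the turn, a rotation vector about the tool's x, y, z in degrees, a list of three; "grip": the gripper's target within -1 to 1 (fully open at 1, half-way at 0, shut at -1). A call has 1 to 8 rows; each row is the pose to reach, as a shift and turn from the pose commanded when the call began, along the tool's axes at that moment; what a row does not reach only later rows make up. A row lasts 1/8 s, in which the tool goes at most 62.5 mm and 10.7 degrees, less where a joint would pass 70% of its speed; a pose out of reach is approached as far as the arm can. A call with a gripper value outside its range is refused whole. The fingers move at their own pace and stop on an object; "newtons" is the grip in N (left out, the last holds). Time passes only in rows, so rows that repeat a pose let the fingers close. It gives the time, the measured TCP pose, the force and the opening at its end, in the units of the state.
- bot.state(): the state, without advancing time (a new reading comes with each control period).
- bot.camera(name): name is "scene" or "top" or "wrist"; returns a dict with "color" (420x560x3 uint8, red, green, blue), "mtx" (3x3 intrinsics, pixels), "eye" and "attitude" of the camera in the world. Camera axes: x right, y down, z forward; pixel columns grow to the right and rows downward; lengths in m; the calibration is good to about 2 mm. A picture is of the moment at which its call begins. There is no depth.
- bot.finish_job(): hands the job in, once; it reports no verdict.
The state is a dict: "clock": time; "qpos": joint angles; "joint_velocities": joint speeds; "tau": joint torques, N m; "eef_pos": TCP position; "tool_rot": TCP orientation; "ft_force": force on the tool from outside, world axes, zero at the start; "torque": the same for the moment, N m; "opening": finger opening in m.
Only numpy, scipy, OpenCV 4.12 (cv2) and the standard library are available. Lean on these libraries where they do the work, as an engineer would, in place of code of your own. Each camera call takes 0.05 s, during which the arm holds its last target. There are 200 camera calls.

## Working session

There is one attempt and no reset: what is moved stays moved. The work goes in short steps, Python scripts to look and compute and a tool call to move; the robot and the scene stay as the last step left them, time stands still between calls to the robot, and variables do not carry over. Pictures are saved under pics/ and viewed, on a budget of 10 in all, crops included, one or two more only if the job needs it, and the job is handed in when it is done.

Besides the shell and the picture viewer there is one more tool, called after "Request:" by a JSON object that holds its "name" and its "arguments", one argument or row to a line. apply_moves: Moves the arm, as the interface text tells. Its arguments: {"type":"object","properties":{"linear":{"type":"array"},"dr":{"type":"array"},"grip":{"type":"array"},"newtons":{"type":"number"}},"required":["linear","dr","grip"]}

```bash
mkdir -p pics; ls
python3 - <<'E'
from station import bot
import cv2,json,numpy as np
for n in ("scene","top"):
    c=bot.camera(n); cv2.imwrite(f"pics/{n}0.png",cv2.resize(c["color"][:,:,::-1],(800,600),interpolation=cv2.INTER_CUBIC))
    cv2.imwrite(f"pics/raw_{n}0.png",c["color"][:,:,::-1])
    print(n,np.array(c["mtx"]).tolist(),c["eye"],c["attitude"])
print(bot.state())
E
```

```text
pics
scene [[417.8959551998075, 0.0, 283.99747940414096], [0.0, 417.8959551998075, 212.66195801383304], [0.0, 0.0, 1.0]] [ 0.78189872 -0.6055429   0.76963911] [ 0.91831391  0.21955521 -0.07313016 -0.32116514]
top [[495.8137190831991, 0.0, 277.2128760130052], [0.0, 495.8137190831991, 207.5464359530574], [0.0, 0.0, 1.0]] [ 0.36072199 -0.09949603  1.1470278 ] [ 0.70819035 -0.70216243  0.06042478 -0.04222802]
{'clock': 0.1, 'qpos': array([-1.23641781e+00,  3.53597704e-01,  1.63407117e+00, -1.57168296e-05,
        1.15520702e+00, -2.36601481e-03]), 'joint_velocities': array([ 7.26899129e-04, -1.87900370e-03,  5.98845514e-05,  1.20741804e-03,
       -7.84393842e-04,  1.42834266e-03]), 'tau': array([ 1.34832039e-04, -6.06349969e+01, -3.42818391e+01,  1.59199789e-06,
        3.87859865e-03, -1.19168078e-05]), 'eef_pos': array([ 0.20645722, -0.58968745,  0.40401999]), 'tool_rot': array([ 9.85858109e-01,  1.67580955e-01, -1.13112756e-04, -6.31609999e-04]), 'ft_force': array([0.19043644, 0.05452587, 0.8700115 ]), 'torque': array([-0.01358027,  0.0014011 , -0.02240823]), 'opening': 0.08558058437466026}
```

View pics/top0.png

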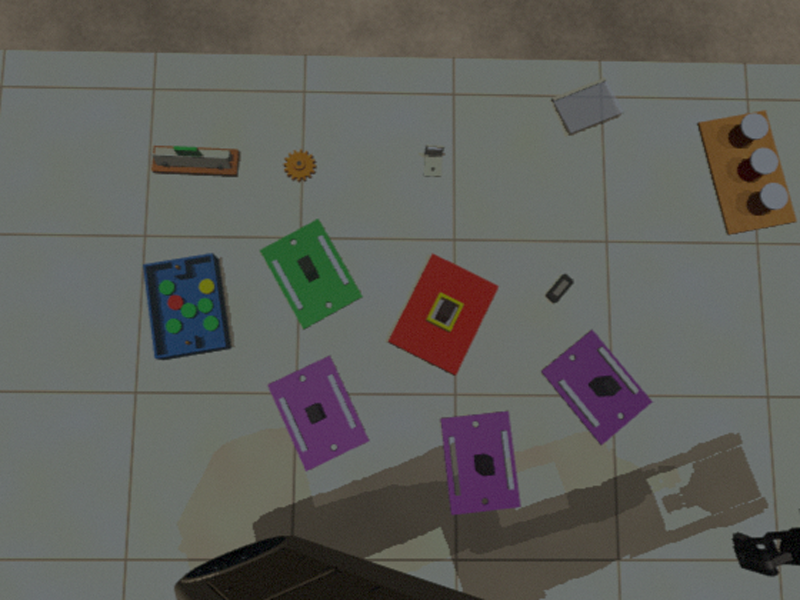

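View pics/scene0.png

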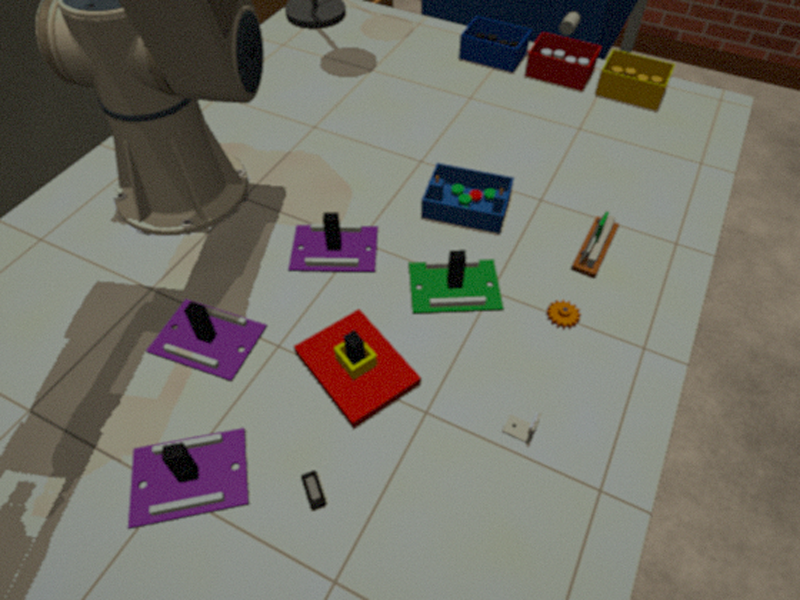

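The nested pair is the red one at top (445,312), the only red cover with a yellow collar. Green (310,270) and the three purples (318,412), (480,463), (597,387) are look-alikes to leave alone. The tin is the blue box at top (187,306); the blue box in the far scene background is not the tin. I'll confirm both in one enlarged crop.

```bash
cat > h.py <<'E'
import numpy as np, cv2
from scipy.spatial.transform import Rotation as R
def load(name):
    from station import bot
    c=bot.camera(name); return c
def ray(c,uv,z):
    d=R.from_quat(c["attitude"]).apply(np.linalg.inv(np.array(c["mtx"]))@np.array([uv[0],uv[1],1.]))
    e=np.array(c["eye"]); return e+d*(z-e[2])/d[2]
def proj(c,p):
    q=np.array(c["mtx"])@R.from_quat(c["attitude"]).inv().apply(np.array(p)-c["eye"]); return q[:2]/q[2]
TOP=dict(mtx=[[495.8137190831991,0,277.2128760130052],[0,495.8137190831991,207.5464359530574],[0,0,1]],eye=np.array([0.36072199,-0.09949603,1.1470278]),attitude=[0.70819035,-0.70216243,0.06042478,-0.04222802])
SC=dict(mtx=[[417.8959551998075,0,283.99747940414096],[0,417.8959551998075,212.66195801383304],[0,0,1]],eye=np.array([0.78189872,-0.6055429,0.76963911]),attitude=[0.91831391,0.21955521,-0.07313016,-0.32116514])
E
python3 - <<'E'
from h import *
im=cv2.imread("pics/raw_top0.png")
im=np.clip(im.astype(float)*1.6,0,255).astype(np.uint8)
a=im[170:270,90:190]; b=im[170:270,262:362]
cv2.imwrite("pics/crop1.png",np.hstack([cv2.resize(x,(400,400),interpolation=cv2.INTER_CUBIC) for x in (a,b)]))
s=.7
for n,pts,z in(("lid",[(433,254),(498,287),(457,375),(389,342)],.020),("tin",[(143,265),(213,253),(231,347),(157,360)],.045)):
    P=np.array([ray(TOP,(u*s,v*s),z) for u,v in pts]); print(n,P.round(4).tolist(),P.mean(0))
    for i in range(4):
        d=P[(i+1)%4]-P[i]; print(np.linalg.norm(d),np.degrees(np.arctan2(d[1],d[0])))
E
```

```text
lid [[0.5962, -0.1877, 0.02], [0.5431, -0.293, 0.02], [0.4009, -0.2256, 0.02], [0.4524, -0.1173, 0.02]] [ 0.49816498 -0.20591382  0.02      ]
0.11795940729405477 -116.79089400939387
0.1572626780415146 154.64726866747557
0.1199223285308856 64.58216755106396
0.16009946131937577 -26.068502857461993
tin [[0.5679, 0.2699, 0.045], [0.5884, 0.1616, 0.045], [0.4405, 0.1275, 0.045], [0.4195, 0.2399, 0.045]] [0.50408134 0.1997164  0.045     ]
0.11014089869852352 -79.26947170078722
0.15180797364961857 -166.99563776758475
0.11436301890839426 100.56922511810741
0.15137719893085094 11.412363175044904
```

View pics/crop1.png

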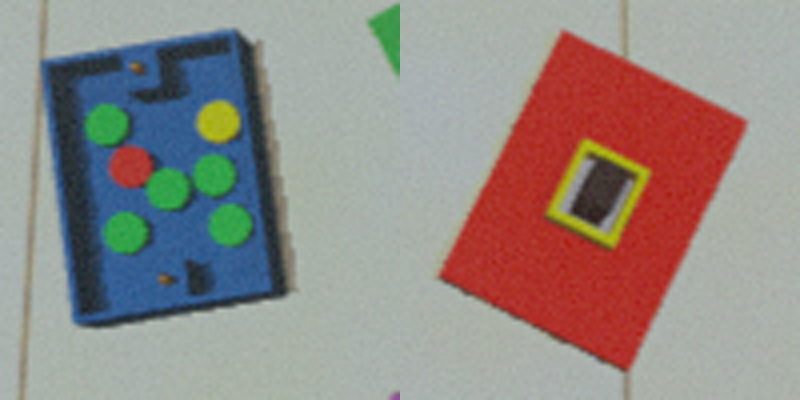

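```bash
cat >> h.py <<'E'
def rows(st,target,yawdeg):
    """shift in tool axes (cm) and turn about tool z (deg, shortest mod 180), tilt to vertical included"""
    T=R.from_quat(st["tool_rot"]); d=T.inv().apply(np.array(target)-st["eef_pos"])*100
    best=None
    for y in (yawdeg,yawdeg+180):
        G=R.from_euler('z',y,degrees=True)*R.from_euler('x',180,degrees=True)
        rv=np.degrees((T.inv()*G).as_rotvec())
        if best is None or np.linalg.norm(rv)<np.linalg.norm(best): best=rv
    return d.round(2),best.round(2)
E
python3 - <<'E'
from h import *
from station import bot
f=lambda u,v,ox:(u/4+ox-.375,v/4+170-.375)
L=np.array([ray(TOP,f(u-400,v,262),.020) for u,v in [(563,31),(747,122),(628,371),(439,276)]])
C=np.array([ray(TOP,f(u-400,v,262),.046) for u,v in [(586,139),(651,173),(611,248),(547,213)]])
pins=np.array([ray(TOP,f(u,v,90),.058) for u,v in [(138,68),(168,279)]])
print(L.mean(0),C.mean(0),pins,pins.mean(0),np.linalg.norm(pins[0]-pins[1]))
d=pins[0]-pins[1];print("tin yaw",np.degrees(np.arctan2(d[1],d[0])))
d=L[0]-L[3]+L[1]-L[2];print("lid yaw",np.degrees(np.arctan2(d[1],d[0])))
print(rows(bot.state(),[.497,-.206,.36],-25.5))
E
```

```text
[ 0.49936565 -0.2041145   0.02      ] [ 0.499325   -0.20403249  0.046     ] [[0.5635402  0.21259584 0.058     ]
 [0.44668807 0.19038401 0.058     ]] [0.50511413 0.20148993 0.058     ] 0.11894446492189033
tin yaw 10.762666139472556
lid yaw -26.110706813582613
(array([ 40.1 , -26.61,   4.44]), array([-7.000e-02,  3.000e-02,  4.479e+01]))
```

Request:
{"name": "apply_moves", "arguments": {
  "linear": [
    [5, -3.3, 0.5],
    [11, -7.3, 1],
    [17, -11.3, 1.5],
    [23, -15.3, 2],
    [29, -19.3, 3],
    [34, -22.6, 4],
    [38, -25.3, 4.4],
    [40.4, -26.7, 4.4]
  ],
  "dr": [
    [0, 0, 5],
    [0, 0, 11],
    [0, 0, 17],
    [0, 0, 23],
    [0, 0, 30],
    [0, 0, 37],
    [0, 0, 42],
    [0, 0, 45.3]
  ],
  "grip": [1, 1, 1, 1, 1, 1, 1, 1]
}}

```text
clock: 1.1
eef_pos: [0.5004, -0.2022, 0.3601]
tool_rot: [0.974, -0.226, -0.0, -0.0]
ft_force: [-0.1, -0.5, 0.4]
opening: 0.0851
```

Run:
```python
from h import *
from station import bot
c=bot.camera("wrist"); st=bot.state()
im=np.clip(c["color"][:,:,::-1].astype(float)*1.5,0,255).astype(np.uint8)
cv2.imwrite("pics/w1.png",cv2.resize(im,(800,600),interpolation=cv2.INTER_CUBIC))
import pickle; pickle.dump({k:np.array(c[k]) for k in ("mtx","eye","attitude")},open("w1.pkl","wb"))
print(st["eef_pos"],R.from_quat(st["tool_rot"]).as_matrix()[:,0],c["eye"],c["mtx"]); print(rows(st,[.4993,-.204,.223],-26.1))
print(proj(c,[.4993,-.204,.046])/.7,proj(c,[.4993,-.204,.080])/.7)
```

```text
[ 0.50328339 -0.19900323  0.36010642] [ 8.97233662e-01 -4.41555901e-01  3.76255358e-04] [ 0.57001337 -0.23671888  0.33029371] [[337.63068864   0.         281.01365809]
 [  0.         337.63068864 213.7628296 ]
 [  0.           0.           1.        ]]
(array([-0.14,  0.66, 13.71]), array([-0.16, -0.02, -0.1 ]))
[404.12006493 283.34031396] [404.46453004 299.8908898 ]
```

View pics/w1.png

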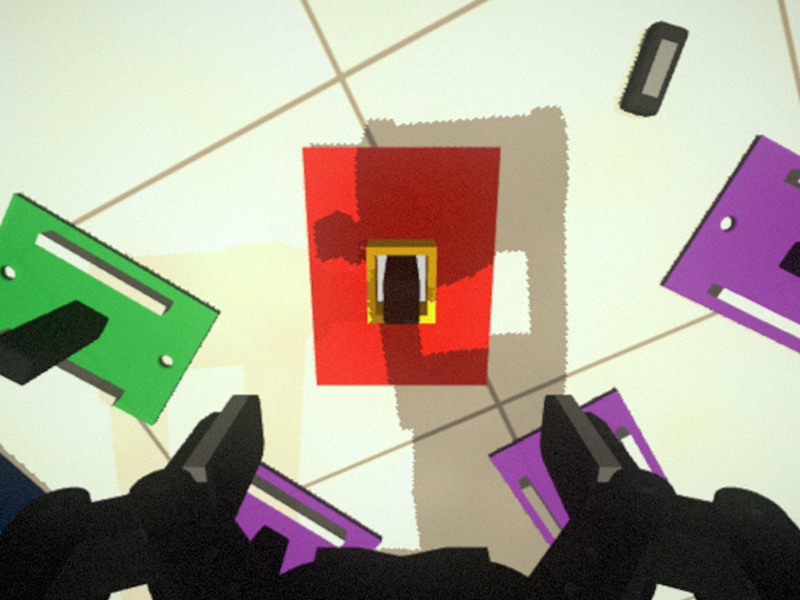

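Run:
```python
from h import *
import pickle
from station import bot
c=pickle.load(open("w1.pkl","rb"))
P=np.array([ray(c,(u*.7,v*.7),.020) for u,v in [(303,148),(500,148),(487,385),(318,385)]])
print(P,P.mean(0)); d=P[0]-P[3]+P[1]-P[2]
print([np.linalg.norm(P[i]-P[(i+1)%4]) for i in range(4)],np.degrees(np.arctan2(d[1],d[0])))
K=np.array([ray(c,(u*.7,v*.7),.080) for u,v in [(386,323),(420,323)]]);print(K.mean(0))
st=bot.state();print(st["eef_pos"],R.from_quat(st["tool_rot"]).as_euler('xyz',degrees=True))
for z in(.25,.223):print(rows(st,[.4993,-.204,z],-26.1))
```

```text
[[ 0.59708936 -0.18302026  0.02      ]
 [ 0.54412409 -0.29123776  0.02      ]
 [ 0.3991775  -0.22123403  0.02      ]
 [ 0.45226404 -0.11280231  0.02      ]] [ 0.49816375 -0.20207359  0.02      ]
[np.float64(0.12048380107795459), np.float64(0.16096594158829702), np.float64(0.12072952368721354), np.float64(0.16095010301558138)] -25.82250886954178
[ 0.48764583 -0.19742478  0.08      ]
[ 0.50328339 -0.19900323  0.36010642] [-1.79841891e+02 -2.15578446e-02 -2.62031979e+01]
(array([-0.14,  0.65, 11.01]), array([-0.16, -0.02, -0.1 ]))
(array([-0.14,  0.66, 13.71]), array([-0.16, -0.02, -0.1 ]))
```

Request:
{"name": "apply_moves", "arguments": {
  "linear": [
    [0, 0, 2],
    [0, 0, 4],
    [0, 0, 6],
    [0, 0, 8],
    [0, 0, 9],
    [0, 0, 9],
    [0, 0, 9]
  ],
  "dr": [
    [0, 0, 0],
    [0, 0, 0],
    [0, 0, 0],
    [0, 0, 0],
    [0, 0, 0],
    [0, 0, 0],
    [0, 0, 0]
  ],
  "grip": [1, 1, 1, 1, 1, 1, 1]
}}

```text
clock: 2.02
eef_pos: [0.4999, -0.2045, 0.2713]
tool_rot: [0.974, -0.225, 0.0, 0.0]
ft_force: [0.1, -0.3, -0.3]
opening: 0.0855
```

Run:
```python
from h import *
from station import bot
st=bot.state();print(st["eef_pos"],st["joint_velocities"],rows(st,[.499,-.203,.224],-26))
```

```text
[ 0.49988542 -0.20450603  0.27128169] [-0.00100637 -0.00643096 -0.00052815 -0.00018378 -0.00368042  0.00095027] (array([-0.15, -0.1 ,  4.73]), array([-0.  , -0.05, -0.  ]))
```

Request:
{"name": "apply_moves", "arguments": {
  "linear": [
    [-0.1, -0.1, 1.5],
    [-0.1, -0.1, 3],
    [-0.1, -0.1, 4.2],
    [-0.1, -0.1, 4.7],
    [-0.1, -0.1, 4.7],
    [-0.1, -0.1, 4.7],
    [-0.1, -0.1, 4.7],
    [-0.1, -0.1, 4.7]
  ],
  "dr": [
    [0, 0, 0],
    [0, 0, 0],
    [0, 0, 0],
    [0, 0, 0],
    [0, 0, 0],
    [0, 0, 0],
    [0, 0, 0],
    [0, 0, 0]
  ],
  "grip": [1, 1, 1, 1, 0.2, -0.4, -1, -1],
  "newtons": 50
}}

```text
clock: 3.02
eef_pos: [0.4994, -0.2031, 0.2242]
tool_rot: [0.974, -0.225, 0.0, 0.0]
ft_force: [-0.5, 1.1, 2.2]
opening: 0.0195
```

Request:
{"name": "apply_moves", "arguments": {
  "linear": [
    [0, 0, 0],
    [0, 0, 0],
    [0, 0, 0],
    [0, 0, 0]
  ],
  "dr": [
    [0, 0, 0],
    [0, 0, 0],
    [0, 0, 0],
    [0, 0, 0]
  ],
  "grip": [-1, -1, -1, -1]
}}

```text
clock: 3.52
eef_pos: [0.4994, -0.2031, 0.2242]
tool_rot: [0.974, -0.225, 0.0, 0.0]
ft_force: [-0.4, 0.3, 5.3]
opening: 0.0191
```

Request:
{"name": "apply_moves", "arguments": {
  "linear": [
    [0, 0, -0.5],
    [0, 0, -1.5],
    [0, 0, -3],
    [0, 0, -5],
    [0, 0, -7.5],
    [0, 0, -10],
    [0, 0, -12],
    [0, 0, -13]
  ],
  "dr": [
    [0, 0, 0],
    [0, 0, 0],
    [0, 0, 0],
    [0, 0, 0],
    [0, 0, 0],
    [0, 0, 0],
    [0, 0, 0],
    [0, 0, 0]
  ],
  "grip": [-1, -1, -1, -1, -1, -1, -1, -1]
}}

```text
clock: 4.53
eef_pos: [0.4992, -0.2031, 0.3556]
tool_rot: [0.974, -0.225, 0.001, 0.0]
ft_force: [-0.5, 0.4, -3.5]
opening: 0.0196
```

Run:
```python
from h import *
from station import bot
c=bot.camera("wrist"); st=bot.state()
im=np.clip(c["color"][:,:,::-1].astype(float)*1.5,0,255).astype(np.uint8)
cv2.imwrite("pics/w2.png",cv2.resize(im,(800,600),interpolation=cv2.INTER_CUBIC))
print(st)
print(rows(st,[.505,.2,.355],10.8))
```

```text
{'clock': 4.575, 'qpos': array([-3.89157431e-01,  2.73977162e-01,  1.86546807e+00, -2.02741306e-05,
        9.99272787e-01,  1.63550869e+00]), 'joint_velocities': array([ 0.00053146,  0.02535361,  0.01197402, -0.00067156, -0.04210405,
       -0.0003991 ]), 'tau': array([ 8.38979613e-03, -4.94829440e+01, -2.94788414e+01, -7.59127852e-04,
       -4.18377214e-02, -1.00347404e-04]), 'eef_pos': array([ 0.49945424, -0.20319326,  0.35614052]), 'tool_rot': array([ 9.74360819e-01, -2.24986507e-01,  1.41706569e-03,  2.40565429e-04]), 'ft_force': array([ 0.40488189, -0.5121929 , -2.86559225]), 'torque': array([-0.00715169,  0.06638425, -0.00988949]), 'opening': 0.019412285880358243}
(array([-17.18, -36.48,   0.07]), array([  0.04,  -0.16, -36.8 ]))
```

View pics/w2.png

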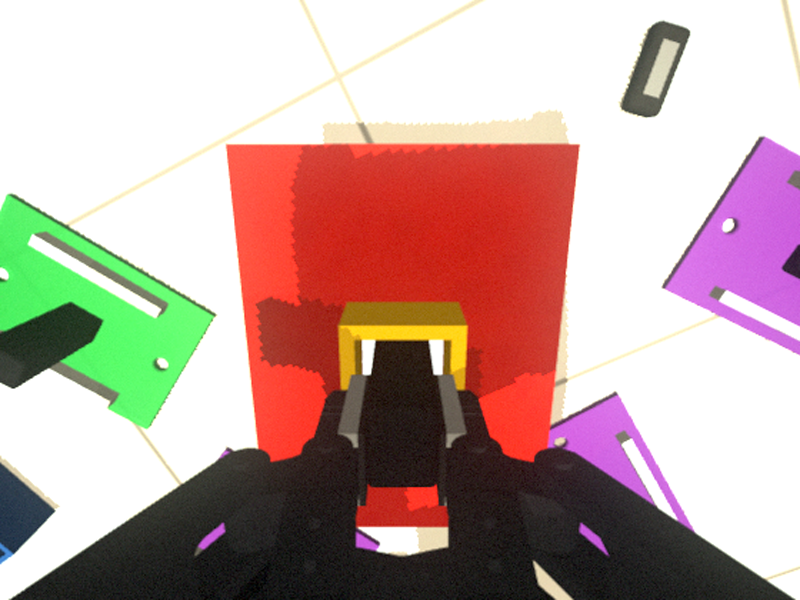

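The pair is held nested and level at the knob (400,420), and nothing else has moved. I'll stop beside the tin to sight the pins.

Run:
```python
from h import *
from station import bot
print(rows(bot.state(),[.5375,.029,.356],10.8))
```

```text
(array([ -6.76, -22.54,  -0.  ]), array([  0.04,  -0.16, -36.8 ]))
```

Request:
{"name": "apply_moves", "arguments": {
  "linear": [
    [-0.5, -1.7, 0],
    [-1.5, -5, 0],
    [-2.6, -8.6, 0],
    [-3.7, -12.4, 0],
    [-4.8, -16, 0],
    [-5.7, -19.2, 0],
    [-6.4, -21.4, 0],
    [-6.8, -22.5, 0]
  ],
  "dr": [
    [0, 0, -3],
    [0, 0, -8],
    [0, 0, -14],
    [0, 0, -20],
    [0, 0, -26],
    [0, 0, -32],
    [0, 0, -35.5],
    [0, 0, -36.8]
  ],
  "grip": [-1, -1, -1, -1, -1, -1, -1, -1]
}}

```text
clock: 5.58
eef_pos: [0.5363, 0.0308, 0.3528]
tool_rot: [0.995, 0.096, -0.001, -0.0]
ft_force: [0.5, -0.2, -3.0]
opening: 0.0191
```

Request:
{"name": "apply_moves", "arguments": {
  "linear": [
    [0, 0, 0],
    [0, 0, 0],
    [0, 0, 0],
    [0, 0, 0]
  ],
  "dr": [
    [0, 0, 0],
    [0, 0, 0],
    [0, 0, 0],
    [0, 0, 0]
  ],
  "grip": [-1, -1, -1, -1]
}}

```text
clock: 6.08
eef_pos: [0.5367, 0.0284, 0.3537]
tool_rot: [0.996, 0.094, 0.0, 0.0]
ft_force: [0.4, -0.0, -3.3]
opening: 0.0195
```

Run:
```python
from h import *
from station import bot
import pickle
st=bot.state(); c=bot.camera("wrist")
pickle.dump({k:np.array(c[k]) for k in ("mtx","eye","attitude")},open("w3.pkl","wb"))
im=np.clip(c["color"][:,:,::-1].astype(float)*1.3,0,255).astype(np.uint8)
cv2.imwrite("pics/w3.png",cv2.resize(im[80:380,:400],(800,600),interpolation=cv2.INTER_CUBIC))
print(st["eef_pos"],R.from_quat(st["tool_rot"]).as_euler('xyz',degrees=True),st["joint_velocities"].round(4),st["ft_force"])
for p in [[.5635,.2126,.059],[.4467,.1904,.059]]: print((proj(c,p)-[0,80])*2)
```

```text
[0.5366523  0.02840376 0.3537224 ] [ 1.79997032e+02 -3.20226496e-03  1.07362682e+01] [ 0.0033  0.0002 -0.0013 -0.0008 -0.0005 -0.0008] [ 0.41911341 -0.02450976 -3.29588906]
[101.03277006  96.12513925]
[158.36766815 377.3812068 ]
```

View pics/w3.png

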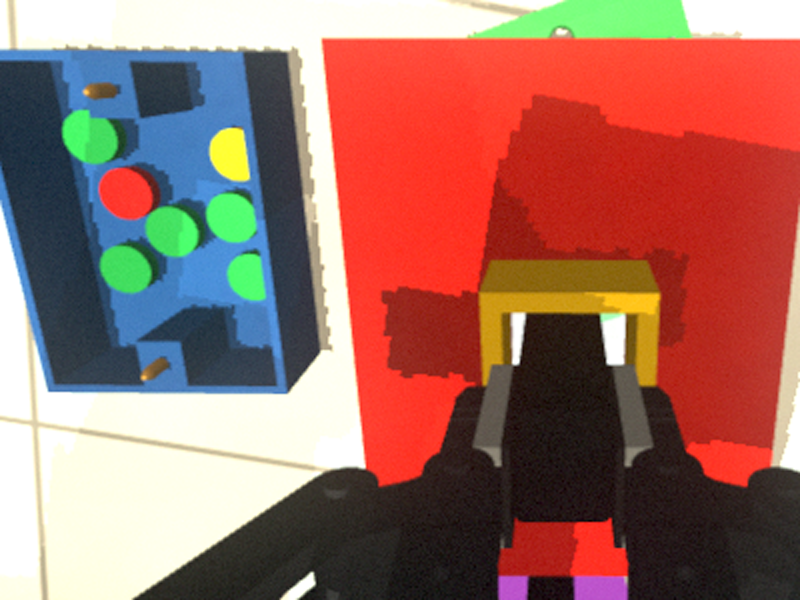

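```bash
python3 - <<'E'
from h import *
import pickle
c=pickle.load(open("w3.pkl","rb"))
f=lambda u,v:((u/2-.25),(v/2+80-.25))
def yw(d): return np.degrees(np.arctan2(d[1],d[0]))
A=[ray(c,f(*p),.059) for p in [(84,91),(143,379)]]; print("tips",np.round(A,4).tolist(),np.mean(A,0),yw(A[0]-A[1]),np.linalg.norm(A[0]-A[1]))
B=[ray(c,f(*p),.045) for p in [(290,51),(286,391),(49,390)]]
print("rim",np.round(B,4).tolist(),(B[0]+B[2])/2,yw(B[0]-B[1]),np.linalg.norm(B[0]-B[1]),np.linalg.norm(B[2]-B[1]))
# top camera rim, from crop (offset 90,170, x4)
g=lambda u,v:(u/4+90-.375,v/4+170-.375)
T=[ray(TOP,g(*p),.045) for p in [(42,60),(238,30),(274,296),(75,322)]];print("toprim",np.round(T,4).tolist(),np.mean(T,0))
A=[ray(TOP,g(*p),.059) for p in [(131,65),(160,278)]]; print("toptips",np.round(A,4).tolist(),np.mean(A,0))
# lid in tool frame from this view: far edge
E'=0' if False else None
E
python3 - <<'E'
import sys; sys.path.insert(0,'.')
from h import *
import pickle
c=pickle.load(open("w3.pkl","rb"))
f=lambda u,v:((u/2-.25),(v/2+80-.25))
q=ray(c,f(323,40),.020+.1295); w=R.from_euler('z',-10.74,degrees=True).apply(q-[.53665,.0284,0]);print("lid far-left corner rel TCP (yaw frame), expect .0805,.0605:",w)
k=[ray(c,f(*p),.046+.1295) for p in [(482,312),(659,312)]];print("collar far edge, expect x .024:",[R.from_euler('z',-10.74,degrees=True).apply(x-[.53665,.0284,0]).round(4) for x in k])
E
```

```text
lid far-left corner rel TCP (yaw frame), expect .0805,.0605: [0.07996101 0.05890127 0.1495    ]
collar far edge, expect x .024: [array([0.0188, 0.0192, 0.1755]), array([ 0.0188, -0.0225,  0.1755])]  File "<stdin>", line 14
    E'=0' if False else None
     ^^^^
SyntaxError: invalid syntax
```

Run:
```python
from h import *
import pickle
c=pickle.load(open("w3.pkl","rb"))
f=lambda u,v:((u/2-.25),(v/2+80-.25))
def yw(d): return np.degrees(np.arctan2(d[1],d[0]))
A=[ray(c,f(*p),.059) for p in [(84,91),(143,379)]]; print("tips",np.round(A,4).tolist(),np.mean(A,0),yw(A[0]-A[1]),np.linalg.norm(A[0]-A[1]))
B=[ray(c,f(*p),.045) for p in [(290,51),(286,391),(49,390)]]
print("rim",np.round(B,4).tolist(),(B[0]+B[2])/2,yw(B[0]-B[1]),np.linalg.norm(B[0]-B[1]),np.linalg.norm(B[2]-B[1]))
g=lambda u,v:(u/4+90-.375,v/4+170-.375)
T=[ray(TOP,g(*p),.045) for p in [(42,60),(238,30),(274,296),(75,322)]];print("toprim",np.round(T,4).tolist(),np.mean(T,0))
A=[ray(TOP,g(*p),.059) for p in [(131,65),(160,278)]]; print("toptips",np.round(A,4).tolist(),np.mean(A,0))
k=[ray(c,f(*p),.046+.1295) for p in [(480,292),(660,292)]];print("collar far edge, expect x .024:",[R.from_euler('z',-10.74,degrees=True).apply(x-[.53665,.0284,0]).round(4) for x in k])
```

```text
tips [[0.5644, 0.2191, 0.059], [0.4449, 0.1972, 0.059]] [0.5046198  0.20814749 0.059     ] 10.394280732246987 0.12151126276014794
rim [[0.5925, 0.1484, 0.045], [0.442, 0.1405, 0.045], [0.4222, 0.2479, 0.045]] [0.50734803 0.1981458  0.045     ] 2.987404299669192 0.15069271142875684 0.10921251691707387
toprim [[0.5699, 0.2699, 0.045], [0.5884, 0.1616, 0.045], [0.4388, 0.1353, 0.045], [0.4236, 0.2435, 0.045]] [0.50516977 0.20255209 0.045     ]
toptips [[0.565, 0.2162, 0.059], [0.4471, 0.1945, 0.059]] [0.50605703 0.20535705 0.059     ]
collar far edge, expect x .024: [array([0.0238, 0.0195, 0.1755]), array([ 0.0238, -0.0225,  0.1755])]
```

Run:
```python
from h import *
import pickle
c=pickle.load(open("w3.pkl","rb"))
f=lambda u,v:((u/2-.25),(v/2+80-.25))
for z in(.2,.1987,.19,.25): print(z,(proj(c,[.53665,.0284,z])+.25-[0,80])*2)
B=[ray(c,f(*p),.045) for p in [(248,52),(286,391),(49,390)]]
print((B[0]+B[2])/2,np.linalg.norm(B[0]-B[1]))
im=cv2.imread("pics/raw_top0.png"); 
a=cv2.imread("pics/w3.png")[30:110,60:310]; b=cv2.imread("pics/w3.png")[330:410,30:310]
t=np.clip(im.astype(float)*1.8,0,255).astype(np.uint8)
t1=cv2.resize(t[180:195,115:135],(400,300),interpolation=cv2.INTER_CUBIC);t2=cv2.resize(t[232:247,122:142],(400,300),interpolation=cv2.INTER_CUBIC)
w=np.hstack([cv2.resize(a[:60,:80],(400,300)),cv2.resize(cv2.imread("pics/w3.png")[340:400,110:190],(400,300))])
cv2.imwrite("pics/pins.png",np.vstack([np.hstack([t1,t2]),w]))
```

```text
0.2 [563.64010887 438.40970205]
0.1987 [563.63110958 435.05173079]
0.19 [563.57467042 413.99215885]
0.25 [564.16551724 634.45931738]
[0.50561805 0.20625297 0.045     ] 0.14898484945145568
```

View pics/pins.png

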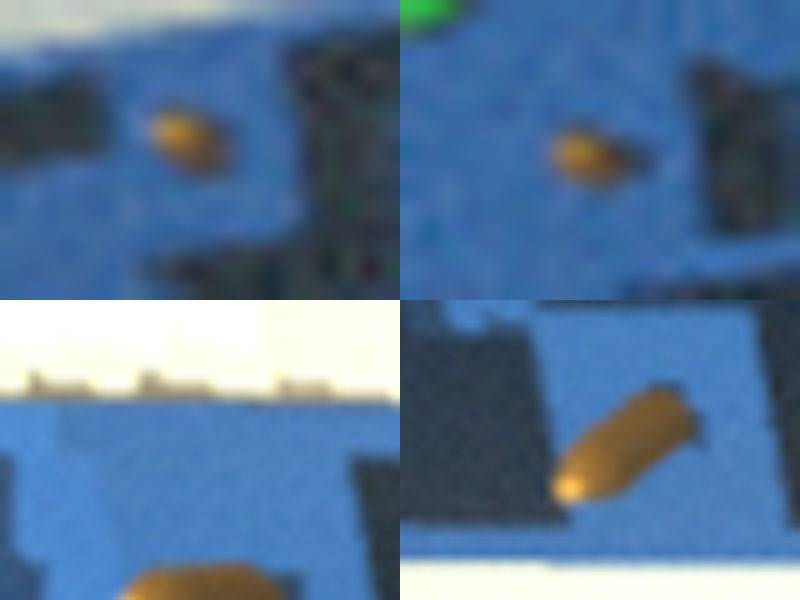

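Run:
```python
from h import *
from station import bot
print(rows(bot.state(),[.5054,.2072,.354],10.4))
```

```text
(array([  0.26, -18.14,  -0.03]), array([ 0.  , -0.  ,  0.35]))
```

Request:
{"name": "apply_moves", "arguments": {
  "linear": [
    [0, -1.5, 0],
    [0, -4.5, 0],
    [0.1, -8, 0],
    [0.2, -11.5, 0],
    [0.2, -14.5, 0],
    [0.25, -16.8, 0],
    [0.25, -18, 0],
    [0.25, -18.1, 0]
  ],
  "dr": [
    [0, 0, 0],
    [0, 0, 0],
    [0, 0, 0.3],
    [0, 0, 0.3],
    [0, 0, 0.3],
    [0, 0, 0.3],
    [0, 0, 0.3],
    [0, 0, 0.3]
  ],
  "grip": [-1, -1, -1, -1, -1, -1, -1, -1]
}}

```text
clock: 7.12
eef_pos: [0.505, 0.208, 0.3537]
tool_rot: [0.996, 0.092, 0.0, 0.0]
ft_force: [-0.1, -0.8, -3.8]
opening: 0.019
```

Request:
{"name": "apply_moves", "arguments": {
  "linear": [
    [0, 0, 1],
    [0, 0, 2.5],
    [0, 0, 4],
    [0, 0, 5.5],
    [0, 0, 6.5],
    [0, 0, 6.5],
    [0, 0, 6.5],
    [0, 0, 6.5]
  ],
  "dr": [
    [0, 0, 0],
    [0, 0, 0],
    [0, 0, 0],
    [0, 0, 0],
    [0, 0, 0],
    [0, 0, 0],
    [0, 0, 0],
    [0, 0, 0]
  ],
  "grip": [-1, -1, -1, -1, -1, -1, -1, -1]
}}

```text
clock: 8.12
eef_pos: [0.5055, 0.2074, 0.2893]
tool_rot: [0.996, 0.092, 0.001, -0.0]
ft_force: [0.4, 0.6, -3.0]
opening: 0.0196
```

```bash
cat > s.py <<'E'
from h import *
from station import bot
import sys
st=bot.state(); print(st["clock"],st["eef_pos"].round(4),R.from_quat(st["tool_rot"]).as_euler('xyz',degrees=True).round(2),st["ft_force"].round(2),st["torque"].round(2),abs(st["joint_velocities"]).max().round(4))
a=list(map(float,sys.argv[1:])); 
if a: print(rows(st,a[:3],a[3]))
E
python3 s.py .5054 .2072 .288 10.4
```

```text
8.125 [0.5055 0.2074 0.2893] [-1.7999e+02 -6.0000e-02  1.0500e+01] [ 0.41  0.65 -2.97] [0.03 0.01 0.02] 0.0022
(array([-0.01,  0.02,  0.13]), array([-0.01, -0.06,  0.1 ]))
```

Request:
{"name": "apply_moves", "arguments": {
  "linear": [
    [0, 0, 0.3],
    [0, 0, 0.5],
    [0, 0, 0.7],
    [0, 0, 0.8],
    [0, 0, 0.9],
    [0, 0, 0.9],
    [0, 0, 0.9]
  ],
  "dr": [
    [0, 0, 0],
    [0, 0, 0],
    [0, 0, 0],
    [0, 0, 0],
    [0, 0, 0],
    [0, 0, 0],
    [0, 0, 0]
  ],
  "grip": [-1, -1, -1, -1, -1, -1, -1]
}}

```text
clock: 9.0
eef_pos: [0.5052, 0.2073, 0.2797]
tool_rot: [0.996, 0.091, 0.0, -0.0]
ft_force: [0.1, 0.2, -4.7]
opening: 0.0193
```

```bash
python3 s.py .5054 .2072 .270 10.4
```

```text
9.0 [0.5052 0.2073 0.2797] [-180.    -0.    10.5] [ 0.08  0.16 -4.65] [ 0.01 -0.03 -0.01] 0.0022
(array([0.01, 0.01, 0.97]), array([-0. , -0. ,  0.1]))
```

Request:
{"name": "apply_moves", "arguments": {
  "linear": [
    [0, 0, 0.15],
    [0, 0, 0.3],
    [0, 0, 0.4],
    [0, 0, 0.5],
    [0, 0, 0.5],
    [0, 0, 0.5]
  ],
  "dr": [
    [0, 0, 0],
    [0, 0, 0],
    [0, 0, 0],
    [0, 0, 0],
    [0, 0, 0],
    [0, 0, 0]
  ],
  "grip": [-1, -1, -1, -1, -1, -1]
}}

```text
clock: 9.75
eef_pos: [0.5052, 0.2073, 0.2747]
tool_rot: [0.996, 0.091, 0.0, 0.0]
ft_force: [0.0, -0.9, -2.8]
opening: 0.0192
```

```bash
python3 s.py
```

```text
9.75 [0.5052 0.2073 0.2747] [180.   -0.   10.5] [ 0.01 -0.92 -2.81] [-0.06 -0.03  0.02] 0.0015
```

Request:
{"name": "apply_moves", "arguments": {
  "linear": [
    [0, 0, 0.15],
    [0, 0, 0.3],
    [0, 0, 0.4],
    [0, 0, 0.5],
    [0, 0, 0.55],
    [0, 0, 0.55]
  ],
  "dr": [
    [0, 0, 0],
    [0, 0, 0],
    [0, 0, 0],
    [0, 0, 0],
    [0, 0, 0],
    [0, 0, 0]
  ],
  "grip": [-1, -1, -1, -1, -1, -1]
}}

```text
clock: 10.5
eef_pos: [0.5052, 0.2073, 0.2692]
tool_rot: [0.996, 0.091, 0.0, -0.0]
ft_force: [-0.9, 0.1, -2.2]
opening: 0.0191
```

```bash
python3 s.py
```

```text
10.5 [0.5052 0.2073 0.2692] [-180.    -0.    10.5] [-0.89  0.08 -2.17] [ 0.   -0.02 -0.03] 0.0014
```

Request:
{"name": "apply_moves", "arguments": {
  "linear": [
    [0, 0, 0.03],
    [0, 0, 0.06],
    [0, 0, 0.1],
    [0, 0, 0.1]
  ],
  "dr": [
    [0, 0, 0],
    [0, 0, 0],
    [0, 0, 0],
    [0, 0, 0]
  ],
  "grip": [-1, -1, -1, -1]
}}

```text
clock: 11.0
eef_pos: [0.5053, 0.2073, 0.2692]
tool_rot: [0.996, 0.091, 0.0, -0.0]
ft_force: [-4.6, -1.5, 11.2]
opening: 0.019
```

Request:
{"name": "apply_moves", "arguments": {
  "linear": [
    [0, 0, -0.05],
    [0, 0, -0.07],
    [0, 0, -0.07],
    [0, 0, -0.07],
    [0, 0, -0.07],
    [0, 0, -0.07],
    [0, 0, -0.07],
    [0, 0, -0.07]
  ],
  "dr": [
    [0, 0, 0],
    [0, 0, 0],
    [0, 0, 0],
    [0, 0, 0],
    [0, 0, 0],
    [0, 0, 0],
    [0, 0, 0],
    [0, 0, 0]
  ],
  "grip": [-1, -1, -0.3, 0, 0.4, 0.8, 0.8, 0.8]
}}

```text
clock: 12.0
eef_pos: [0.5052, 0.2073, 0.2689]
tool_rot: [0.996, 0.091, 0.0, -0.0]
ft_force: [0.0, 0.4, 0.3]
opening: 0.0769
```

```bash
python3 s.py
python3 - <<'E'
from h import *
from station import bot
import pickle
ims=[]
for n,(y0,y1,x0,x1) in(("wrist",(60,420,100,460)),("scene",(60,240,230,430))):
    c=bot.camera(n); pickle.dump({k:np.array(c[k]) for k in ("mtx","eye","attitude")},open(f"v4{n}.pkl","wb"))
    im=np.clip(c["color"][:,:,::-1].astype(float)*1.3,0,255).astype(np.uint8)[y0:y1,x0:x1]
    ims.append(cv2.resize(im,(400,400),interpolation=cv2.INTER_CUBIC))
cv2.imwrite("pics/v4.png",np.hstack(ims))
E
```

```text
12.0 [0.5052 0.2073 0.2689] [-180.    -0.    10.5] [0.05 0.35 0.28] [0.02 0.01 0.  ] 0.0031
```

View pics/v4.png

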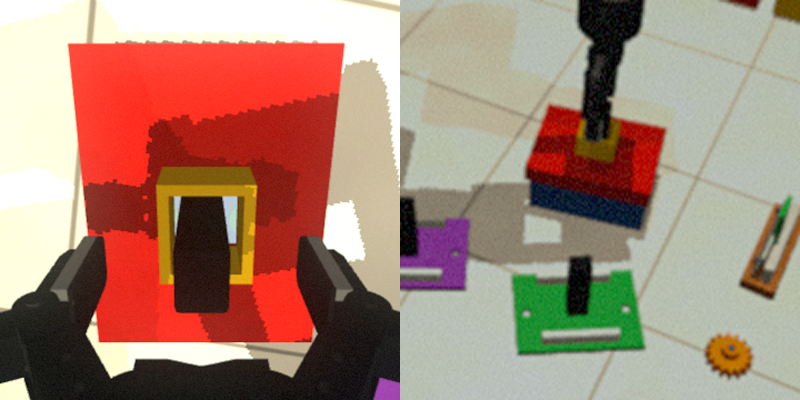

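Request:
{"name": "apply_moves", "arguments": {
  "linear": [
    [0, 0, 0.5],
    [0, 0.05, 1.2],
    [0, 0.05, 1.9],
    [0, 0.05, 2.4],
    [0, 0.05, 2.6],
    [0, 0.05, 2.6]
  ],
  "dr": [
    [0, 0, 0],
    [0, 0, 0],
    [0, 0, 0],
    [0, 0, 0],
    [0, 0, 0],
    [0, 0, 0]
  ],
  "grip": [0.8, 0.8, 0.8, 0.8, 0.8, 0.8]
}}

```text
clock: 12.85
eef_pos: [0.5053, 0.2068, 0.2427]
tool_rot: [0.996, 0.091, -0.0, 0.0]
ft_force: [0.6, 0.2, 1.9]
opening: 0.0766
```

Request:
{"name": "apply_moves", "arguments": {
  "linear": [
    [0, 0, 0],
    [0, 0, 0],
    [0, 0, 0],
    [0, 0, 0],
    [0, 0, 0],
    [0, 0, 0],
    [0, 0, 0],
    [0, 0, 0]
  ],
  "dr": [
    [0, 0, 0],
    [0, 0, 0],
    [0, 0, 0],
    [0, 0, 0],
    [0, 0, 0],
    [0, 0, 0],
    [0, 0, 0],
    [0, 0, 0]
  ],
  "grip": [0.4, 0.2, 0.1, 0, -0.1, -0.2, -0.4, -0.6],
  "newtons": 40
}}

```text
clock: 13.85
eef_pos: [0.5054, 0.2068, 0.2432]
tool_rot: [0.996, 0.091, 0.0, -0.0]
ft_force: [-1.2, -1.2, 4.7]
opening: 0.0411
```

```bash
python3 s.py
```

```text
13.85 [0.5054 0.2068 0.2432] [-1.80e+02 -2.00e-02  1.05e+01] [-1.19 -1.23  4.66] [-0.18  0.14 -0.02] 0.0019
```

Request:
{"name": "apply_moves", "arguments": {
  "linear": [
    [0, 0, -0.2],
    [0, 0, -0.5],
    [0, 0, -0.9],
    [0, 0, -1.4],
    [0, 0, -2],
    [0, 0, -2.5],
    [0, 0, -3],
    [0, 0, -3]
  ],
  "dr": [
    [0, 0, 0],
    [0, 0, 0],
    [0, 0, 0],
    [0, 0, 0],
    [0, 0, 0],
    [0, 0, 0],
    [0, 0, 0],
    [0, 0, 0]
  ],
  "grip": [-1, -1, -1, -1, -1, -1, -1, -1]
}}

```text
clock: 14.85
eef_pos: [0.5055, 0.2068, 0.2734]
tool_rot: [0.996, 0.092, 0.0, -0.0]
ft_force: [-0.3, -0.6, -1.8]
opening: 0.0412
```

```bash
python3 s.py
```

```text
14.85 [0.5055 0.2068 0.2734] [-1.7999e+02 -5.0000e-02  1.0500e+01] [-0.29 -0.61 -1.77] [0.05 0.04 0.02] 0.0091
```

Force now reads −1.8 N, which is the outer lid alone. I'll continue up.

Request:
{"name": "apply_moves", "arguments": {
  "linear": [
    [0, 0, -1],
    [0, 0, -2.5],
    [0, 0, -4],
    [0, 0, -6],
    [0, 0, -8],
    [0, 0, -10],
    [0, 0, -11.5],
    [0, 0, -12]
  ],
  "dr": [
    [0, 0, 0],
    [0, 0, 0],
    [0, 0, 0],
    [0, 0, 0],
    [0, 0, 0],
    [0, 0, 0],
    [0, 0, 0],
    [0, 0, 0]
  ],
  "grip": [-1, -1, -1, -1, -1, -1, -1, -1]
}}

```text
clock: 15.85
eef_pos: [0.5055, 0.2068, 0.3942]
tool_rot: [0.996, 0.091, 0.001, -0.0]
ft_force: [-0.1, 0.8, -1.1]
opening: 0.0413
```

Request:
{"name": "apply_moves", "arguments": {
  "linear": [
    [0, 0, 0],
    [0, 0, 0],
    [0, 0, 0],
    [0, 0, 0]
  ],
  "dr": [
    [0, 0, 0],
    [0, 0, 0],
    [0, 0, 0],
    [0, 0, 0]
  ],
  "grip": [-1, -1, -1, -1]
}}

```text
clock: 16.35
eef_pos: [0.5053, 0.2067, 0.3924]
tool_rot: [0.996, 0.091, -0.0, 0.0]
ft_force: [0.0, -0.1, -1.1]
opening: 0.0414
```

```bash
python3 s.py
python3 - <<'E'
from h import *
from station import bot
c=bot.camera("scene")
im=np.clip(c["color"][:,:,::-1].astype(float)*1.4,0,255).astype(np.uint8)[0:240,210:530]
cv2.imwrite("pics/v5.png",cv2.resize(im,(800,600),interpolation=cv2.INTER_CUBIC))
E
```

```text
16.35 [0.5053 0.2067 0.3924] [1.7999e+02 4.0000e-02 1.0500e+01] [ 0.02 -0.11 -1.08] [-0.03  0.    0.01] 0.0019
```

View pics/v5.png

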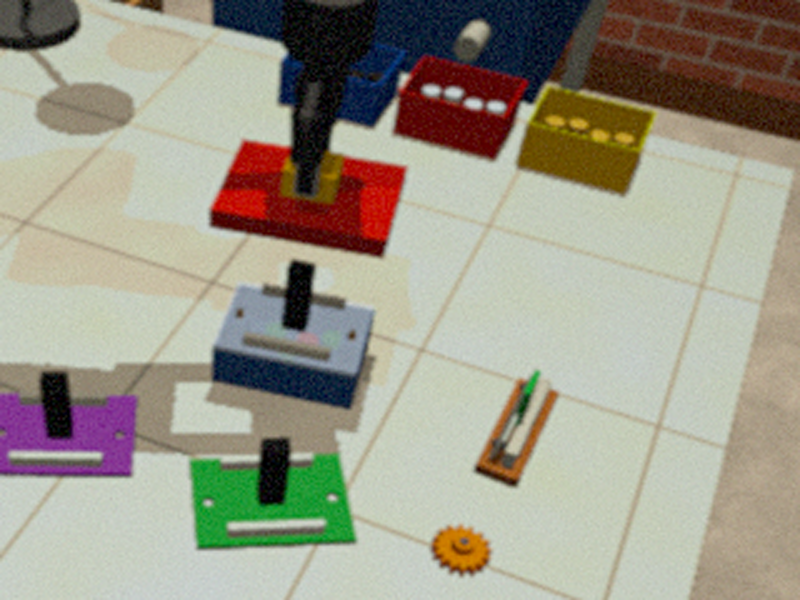

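The inner lid sits flush on the tin with the pins showing through its holes at (240,313) and (350,335). The red lid is held level, about 15 cm up. Handing in.

```bash
python3 -c "
from station import bot
print(bot.finish_job())"
```

```text
the job is handed in; nothing more can be done
None
```

The job is done and handed in at about 16.4 s of the 54 s allowed. I carried both lids by the black knob and lowered them over the pins. I set them down on the rim (they touched at the expected height, with a brief press of about 11 N) and let go. I then took the yellow collar and lifted the red outer lid off alone. It is held about 15 cm above where it sat.

**Last checks:**
- **Inner lid:** the scene picture shows it flush on the tin, with both brass pins showing through its holes.
- **Outer lid:** it is level to within 0.1° by the tool reading and firmly gripped, with the fingers 41 mm apart on the 42 mm collar.
- **Bystanders:** those visible in the final crop (gear, clip bar, green lid, one purple lid) look untouched. The bracket, the pad and the other two purple lids were outside it, and the arm did not go near the bracket or the pad.

**Disagreements:**
- The top and wrist cameras placed the tin up to about 5 mm apart in y. I used a value between them, and the pins went in with no sign of contact.
- The wrist weight reading during the lift varied from −1.1 to −1.8 N, against about −1.8 N expected for the outer lid. I put this down to sensor noise.

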